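# Set the gasket press four clicks deeper and clamp it

### The arm

A 7-joint arm with a two-finger parallel gripper is mounted at the origin on the work surface. World frame = base frame: x ahead of the robot, y to its left, z up, the work surface at z = 0. Lengths are in mm, angles in rad, forces in N, time in s.
With the tool pointing down it reaches from about 400 to 875 mm from the base axis. Payload 4.4 kg.
Tool frame: the origin (TCP) lies at the very end of the fingers, on their centre line; the grasp point (between the pads) lies 19 mm behind it; z points along the fingers, y is the direction in which the jaws open and shut (so a half turn about z gives the same grasp; the last joint's range is limited). The gripper opens to 85 mm and grips with 20 to 120 N. Pads are 22 mm wide; open, the fingers measure 114 mm over their backs; the gripper's body (76 mm by 85 mm) begins 54 mm behind the grasp point. The pads swing forward as they close: fully open they stand 13 mm farther back than shut.
Start: joints at [-1.38, 0.628, 0.038, 1.517, -0.027, 0.996, -0.02], TCP at [165.066, 628.706, 231.313] pointing down, gripper open.
Joint ranges: [-3.06, 3.06], [-0.37, 2.12], [-1.25, 1.32], [0.18, 2.47], [-1.1, 4.24], [0.23, 1.98], [-2.94, 2.94]. Speed limits (rad/s): [2.57, 2.57, 3.14, 3.14, 3.14, 3.14, 3.14].

### API

Orientations are given as [roll, pitch, yaw] about the fixed x, y, z axes, in that order (R = Rz(yaw) Ry(pitch) Rx(roll)).
In Python, from cell import ctrl gives the robot as it stands.
- The arm moves only by the shell command python3 -m crank 'ROWS' [OPENING]. ROWS is JSON, a list that holds one entry, the list of rows, each a list of 6 numbers: the shift along the tool's x, y, z in units of 30 mm (1.0 is 30 mm), then the turn, a rotation vector about the tool's x, y, z in units of 6 degrees (1.0 is 6 degrees). In form: [[[tx, ty, tz, rx, ry, rz], ...]]. A call has 1 to 12 rows; each row shifts and turns the pose as measured when the row begins, along the tool's axes as they then stand; what a row does not reach is not made up. A row lasts 1/12 s, in which the tool goes at most 41.7 mm and 7.16 degrees, less where a joint would pass 70% of its speed; a pose out of reach is approached as far as the arm can. A call is refused whole if a number of a shift passes 1 or a number of a turn 1, either way. A call with a gripper value outside its range is refused whole. OPENING is the gripper command: -1 is fully open, 1 is shut, values between are in proportion, set as the call begins (- or left out, the last holds). The fingers move at their own pace and stop on an object; the grip force is fixed at half the most. Time passes only in rows, so rows that do not move let the fingers close. It gives the time, the measured TCP pose, the force and the opening at its end, in the units of the state.
- ctrl.read_state(): the state, without advancing time (a new reading comes with each control period).
- ctrl.get_image(name): name is "side" or "top"; returns a dict with "color" (400x640x3 uint8, red, green, blue), "depth" (400x640 float32, mm along the optical axis (not along the pixel's ray), 0 where there is no reading), "camera_matrix" (3x3 intrinsics, pixels), "R" (3x3) and "t" (3): a world point X has camera coordinates R X + t. Camera axes: x right, y down, z forward; pixel columns grow to the right and rows downward; lengths in mm; the calibration is good to about 2 mm. A picture is of the moment at which its call begins.
- ctrl.finish_job(): hands the job in, once; it reports no verdict.
Trained networks look in a picture, given as the dict that the camera call returned (one of the last four; its "shot" number tells which), for a name from the list of things; names that differ only in an ending like _2 or _b are one class to them, and where a whole thing is asked for, a point or a joint stands for the part that bears it (a point fixed in the world has none). Each returns a list of dicts, best first, with "conf" (0 to 1); they miss things now and then, are a little off and sometimes report something else, mostly with a low value. They report only what shows in the picture. A call takes as long as a camera call.
- ctrl.search_frame(query, picture): "extent" ([centre column, centre row, width, height] in pixels, round what is visible of it).
The state is a dict: "clock": time; "qpos": joint angles; "qd": joint speeds; "tau": joint torques, N m; "eef_pos": TCP position; "tool_rot": TCP orientation; "force": force on the tool from outside, world axes, zero at the start; "torque": the same for the moment, N m; "width": finger opening in mm.
Only numpy, scipy, OpenCV 4.12 (cv2) and the standard library are available. Lean on these libraries where they do the work, as an engineer would, in place of code of your own. Each camera call takes 0.05 s, during which the arm holds its last target. There are 200 camera calls.

### The job

The gasket press on the oak block is pressing too shallow. With the closed fingertips push a lobe of the star dial on top of the press round clockwise (seen from above) by exactly four clicks from where it stands now, then push the clamp lever behind it over, clockwise, fully against its stop. Only push with the fingers, gently: do not grip or force the dial or the lever, and leave the crank and all the other things where they are.

Things in the scene. Friction and masses are not known exactly. Their poses are not given: they have to be found in the camera images.
- press: Cast aluminium crank press bolted on an oak block (280 x 220 x 60 mm), fixed to the bench, placed and turned differently each run. Origin: centre of the block's underside; +x from its front (ram, dial) to its rear (column), +y to its left. Level head top 195 mm up; on it, under the dial, a round steel index plate, 82 mm across, top at 205 mm, with 18 black lines, one per click.
- dial_axis (a point): The dial's vertical axis at the level of its lobes' top face; fixed in the press, 30 mm ahead (-x) of its origin, 232 mm up. Dial: black three-lobed star, 18 mm thick, 9 mm clear above the index plate. Hub of 24 mm radius; lobes 120 degrees apart, 17 mm wide, round ends of 8.5 mm radius centred 36.5 mm from the axis. A centre nut (radius 13 mm) stands 8 mm above the top face.
- index_lobe (a point): Point on the top face of the dial's marked lobe, 36.5 mm from the axis; turns with the dial. The marked lobe carries a bright inlaid line along its top; the other two are plain. Any lobe may be pushed.
- dial (a joint): Dial angle (rad), growing clockwise seen from above (deeper), 0 with the marked lobe to the press's front. A ball plunger holds it at every multiple of 20 degrees (0.349 rad), the marked lobe over a black line; starts in click -3 to +3. It takes 0.15 N m (4 N on a lobe) to leave a click; past half-way it springs into the next one by itself. Range -1.75 to 3.15.
- clamp_axis (a point): Vertical turning axis of the clamp lever at the height of its ball; fixed in the press, 68 mm behind (+x) the press origin and 214 mm up.
- clamp_ball (a point): Centre of the black ball (18 mm across) at the end of the clamp lever, 62 mm from its axis; moves with the lever. The lever is a round steel bar 10 mm thick; its hub is 22 mm across, top of the hub nut 222 mm above the bench.
- clamp (a joint): Clamp lever angle (rad): 0 open, the lever pointing to the press's left and 10 degrees forward; grows clockwise seen from above to 1.13 at its stop (clamped), the lever then pointing to the rear and 35 degrees to the left. Moves with about 1.5 N on the ball and stays where it is left. Starts between 0 and 0.35.
- crank (a joint): The press's crank on its right side (rad): 0 at rest, pointing to the rear, with a wooden handle sticking out to the right, all below 195 mm; negative when it is swung up. To be left alone.
- rubber_ring: Black rubber ring, 60 mm across, 5 mm thick, lying on the anvil under the ram; bystander. Origin: centre of its underside.
- valve_housing: Small brass valve housing, 21 mm across, 30 mm tall, standing on the rear right of the press head, behind and right of the clamp lever's hub; bystander. Origin: centre of its underside.
- copper_scoop: Copper measuring scoop, cup 44 mm across and 26 mm high with a thin handle 73 mm long, on the oak block left of the press; bystander. Origin: centre of the cup's underside.
- pot_upper: Octagonal aluminium pot upper with lid, 96 mm across, 130 mm tall, black handle reaching 95 mm from its axis, on the bench left of the block; bystander. Origin: centre of its underside.
- filter_funnel: Aluminium filter funnel standing upside down, 64 mm across, 64 mm tall, on the bench right of the block; bystander. Origin: centre of its underside.
- boiler: Octagonal aluminium pot base, 108 mm across, 80 mm tall, on the right of the bench; bystander. Origin: centre of its underside.
- grease_jar: White jar with steel lid, 56 mm across, 50 mm tall, on the right of the bench; bystander. Origin: centre of its underside.
- screwdriver: Screwdriver lying on the right front of the bench; bystander.

How it is judged (in metres and radians):
On the way, in this order (a step that is already met when the one before it is completed fails the run):
1. the dial rests four clicks clockwise of its starting click, the clamp lever still open (distance of index_lobe from where it was at the start of the episode between 0.044 and 0.0498 m and value of joint dial above 0.2 rad and value of joint clamp below 0.6 rad), for 0.3 s.
2. the clamp lever is over against its stop (value of joint clamp above 1.03 rad), for 0.2 s.
At the end, for the whole second after the job is handed in: The dial rests in the click that is exactly four clicks clockwise of the one it started in (within 6 degrees, so 3 or 5 clicks fail), the clamp lever is within 0.1 rad of its stop, the crank is within 0.1 rad of rest and every other thing is within 20 mm of where it stood (distance of index_lobe from where it was at the start of the episode between 0.044 and 0.0498 m and value of joint dial above 0.2 rad and value of joint clamp above 1.03 rad and velocity of joint dial between -0.05 and 0.05 rad/s and value of joint crank above -0.1 rad and distance of each of rubber_ring, valve_housing, copper_scoop, pot_upper, filter_funnel, boiler, grease_jar, screwdriver from where it was at the start of the episode below 0.02 m); the robot touches nothing.
It fails at once if the dial, the lever or another part of the press is gripped or forced (more than 25 N between fingers and press) (contact force between the fingers and press above 25 N).
It fails at once if the crank is swung (value of joint crank below -0.15 rad).
It fails at once if a bystander is lifted, carried or knocked out of its place (20 mm) (distance of any of rubber_ring, valve_housing, copper_scoop, pot_upper, filter_funnel, boiler, grease_jar, screwdriver from where it was at the start of the episode above 0.02 m).
It also fails if it takes over 72 s, if anything falls off the work surface, if the arm or the gripper's body presses on something with over 40 N, if the wrist force passes 120 N, or if a joint passes its speed limit or range.

## Working session

There is one attempt and no reset: what is moved stays moved. The work goes in short steps, Python scripts to look and compute and a shell command to move; the robot and the scene stay as the last step left them, time stands still between calls to the robot, and variables do not carry over. Pictures are saved under pics/ and viewed, about 8 in all and at most 12, crops included, and the job is handed in when it is done.

```bash
mkdir -p pics; ls; python3 - <<'E'
from cell import ctrl
import cv2,pickle
s=ctrl.read_state();print(s)
d={}
for n in("top","side"):
    p=ctrl.get_image(n);d[n]=p
    cv2.imwrite(f"pics/{n}0.png",p["color"][:,:,::-1])
    print(n,p["camera_matrix"],p["R"],p["t"])
    for q in("press","index_lobe","dial","clamp_ball","clamp","valve_housing","pot_upper"):
        print(q,[( [round(float(v)) for v in r["extent"]],round(r["conf"],2)) for r in ctrl.search_frame(q,p)[:2]])
pickle.dump(d,open("p0.pkl","wb"))
E
```

```text
pics
{'clock': 0.0, 'qpos': array([-1.37979844,  0.62928512,  0.0384574 ,  1.51837223, -0.02703359,
        0.99629219, -0.02002957]), 'qd': array([-0.00067907,  0.00039217, -0.00030646,  0.00073642,  0.00102089,
       -0.000697  , -0.00020023]), 'tau': array([-1.16299310e-03, -5.63385558e+01,  1.22559540e+00, -1.93431705e+01,
        1.09580549e-02,  1.06716086e-02,  1.16001169e-05]), 'eef_pos': array([164.90374651, 628.09414425, 230.42753792]), 'tool_rot': array([-3.13975384e+00,  2.13589331e-06,  2.88473433e+00]), 'force': array([ 0.17565615, -0.25035649,  0.36760073]), 'torque': array([-0.06360433, -0.04299506, -0.03210665]), 'width': 85.31714230423435}
top [[460.5641498    0.         320.02370771]
 [  0.         460.5641498  204.64732681]
 [  0.           0.           1.        ]] [[ 0.0031722  -0.99985886  0.01649867]
 [-0.99386443 -0.00497643 -0.11049314]
 [ 0.11055965 -0.01604693 -0.99373994]] [ -97.12536091  504.37202379 1303.33916897]
press [([262, 199, 93, 115], 0.73)]
index_lobe [([252, 206, 32, 29], 0.76)]
dial [([255, 206, 30, 29], 0.76), ([238, 169, 30, 10], 0.72)]
clamp_ball [([241, 170, 36, 6], 0.7)]
clamp [([237, 169, 33, 7], 0.53)]
valve_housing []
pot_upper [([189, 226, 48, 34], 0.92)]
side [[499.64547961   0.         321.6335685 ]
 [  0.         499.64547961 193.64163522]
 [  0.           0.           1.        ]] [[ 0.99966491 -0.02571077 -0.00300531]
 [-0.02134266 -0.7529453  -0.65773693]
 [ 0.01464809  0.65758067 -0.75324172]] [-486.78857113   57.53381112 1360.18484666]
press [([330, 170, 118, 116], 0.82)]
index_lobe [([320, 133, 32, 26], 0.8), ([389, 351, 24, 31], 0.47)]
dial [([322, 133, 29, 26], 0.78)]
clamp_ball [([354, 125, 15, 25], 0.52)]
clamp [([319, 131, 30, 26], 0.47)]
valve_housing [([370, 134, 6, 11], 0.66)]
pot_upper [([305, 130, 29, 44], 0.75), ([332, 172, 118, 117], 0.69)]
```

```bash
python3 - <<'E'
import cv2,pickle
d=pickle.load(open("p0.pkl","rb"))
def crop(n,u,v,w,h,f): return cv2.resize(d[n]["color"][v:v+h,u:u+w,::-1],None,fx=f,fy=f,interpolation=cv2.INTER_CUBIC)
cv2.imwrite("pics/a.png",crop("top",200,140,130,100,6))
cv2.imwrite("pics/b.png",crop("side",270,90,130,100,6))
E
```

```text
(no output)
```

View pics/a.png

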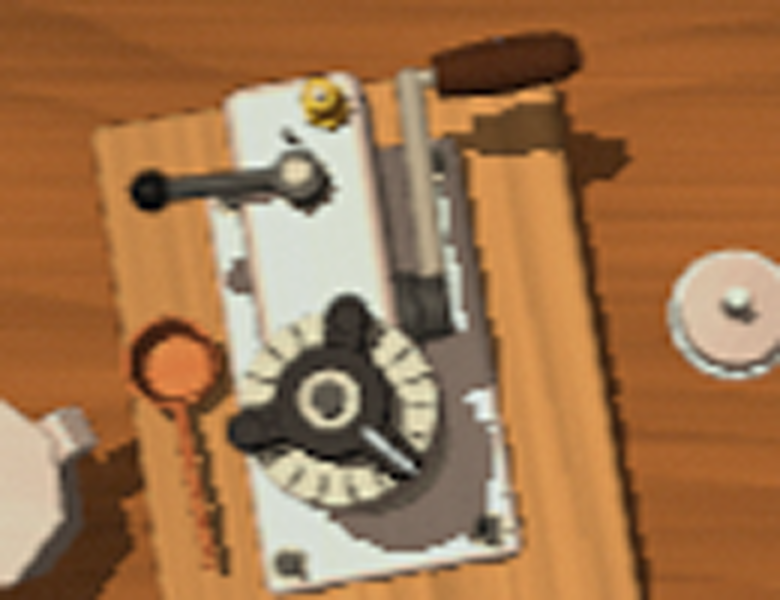

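View pics/b.png

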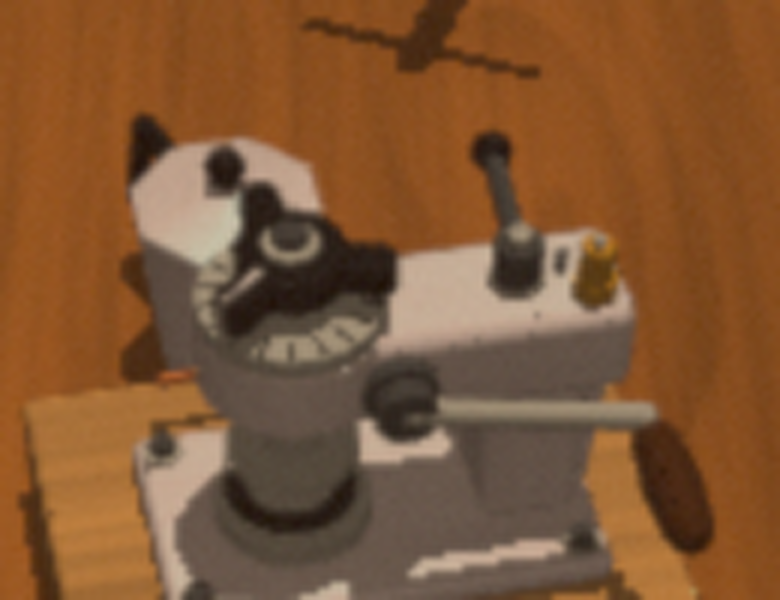

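View pics/top0.png

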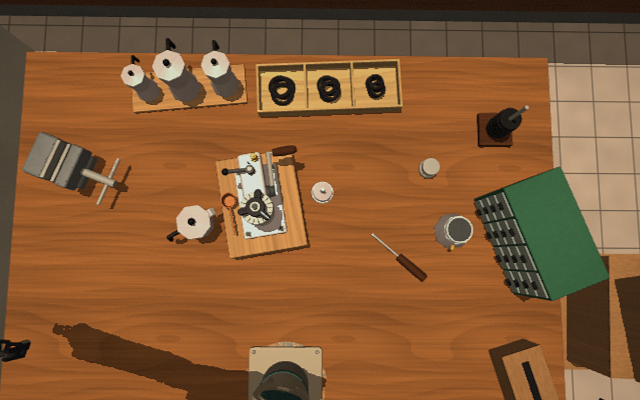

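```bash
cat > h.py <<'E'
import numpy as np
def ray(p,u,v,z):
    K,R,t=[np.asarray(p[k]) for k in("camera_matrix","R","t")]
    c=-R.T@t; d=R.T@np.linalg.solve(K,[u,v,1.]); return c+d*(z-c[2])/d[2]
def proj(p,X):
    K,R,t=[np.asarray(p[k]) for k in("camera_matrix","R","t")]
    q=K@(R@np.asarray(X,float)+t); return q[:2]/q[2]
E
python3 - <<'E'
import pickle,numpy as np,cv2
from h import *
d=pickle.load(open("p0.pkl","rb"))
T,S=d["top"],d["side"]
P={"nut":((255,206.3),(318.3,129.3),240),"hub":((250,168.3),(356.5,129.2),222),"ball":((225,171.7),(351.8,114.7),214),
"lobeend":((269.2,218.3),None,232),"lobeL":((240,212),None,232),"lobeU":((258,191.5),None,232)}
for k,(a,b,z) in P.items():
    print(k,ray(T,*a,z).round(1),ray(S,*b,z).round(1) if b else "")
E
```

```text
nut [476.4  66.  240. ] [481.1  63.1 240. ]
hub [573.3  82.4 222. ] [577.3  81.  222. ]
ball [565.8 145.7 214. ] [570.1 146.9 214. ]
lobeend [448.1  31.9 232. ] 
lobeL [463.1 103.2 232. ] 
lobeU [513.8  60.3 232. ]
```

```bash
python3 -m crank '[[[0,0,-1,0,0,0],[0,0,-1,0,0,0],[-0.5,-0.6,-0.3,0,0,0],[-0.88,-1,0,0,0,0],[-0.88,-1,0,0,0,0],[-0.88,-1,0,0,0,0],[-0.88,-1,0,0,0,0],[-0.88,-1,0,0,0,0],[-0.88,-1,0,0,0,0],[-0.88,-1,0,0,0,0]]]' 1
```

```text
clock: 1.63
eef_pos: [299.1, 357.0, 301.2]
tool_rot: [3.134, -0.004, 2.903]
force: [0.6, 0.6, -0.2]
width: 0.1
```

```bash
python3 -m crank '[[[-0.8,-0.94,0,0,0,0],[-0.8,-0.94,0,0,0,0],[-0.8,-0.94,0,0,0,0],[-0.8,-0.94,0,0,0,0],[-0.8,-0.94,0,0,0,0],[-0.8,-0.94,0,0,0,0],[-0.8,-0.94,0,0,0,0],[-0.6,-0.7,0,0,0,0],[0,0,0,0,0,-1],[0,0,0,0,0,-1],[0,0,0,0,0,-1],[0,0,0,0,0,-1]]]'; python3 -c "
from cell import ctrl
s=ctrl.read_state();print(s['eef_pos'],s['tool_rot'],s['qpos'])"
```

```text
clock: 2.63
eef_pos: [437.2, 74.7, 302.9]
tool_rot: [3.135, 0.012, -2.964]
force: [-0.3, 0.2, 0.4]
width: -0.0
[437.20165181  74.73855011 302.93314648] [ 3.13457355  0.01172797 -2.96443431] [-0.36638393  0.23860108  0.17347492  1.97337404 -0.05972295  0.9220435
  1.58585265]
```

```bash
python3 -m crank '[[[0.06,0.59,0,0,0,-0.8],[0,0,0,0,0,-0.8],[0,0,0.8,0,0,0],[0,0,0.8,0,0,0],[0,0,0.3,0,0,0],[0,0,0,0,0,0]]]'; cat > look.py <<'E'
import sys,cv2
from cell import ctrl
from h import *
s=ctrl.read_state();print(s['clock'],s['eef_pos'].round(1),(s['tool_rot']*57.2958).round(1),s['force'].round(1))
n,u,v,w,h,f,name=sys.argv[1],*map(int,sys.argv[2:7]),sys.argv[7]
p=ctrl.get_image(n);print("tcp px",(proj(p,s['eef_pos'])-[u,v])*f)
cv2.imwrite("pics/"+name,cv2.resize(p["color"][v:v+h,u:u+w,::-1],None,fx=f,fy=f,interpolation=cv2.INTER_CUBIC))
E
python3 look.py side 270 90 130 100 6 c.png
```

```text
clock: 3.13
eef_pos: [435.3, 92.8, 246.8]
tool_rot: [3.137, 0.021, -2.785]
force: [-0.7, -0.1, -0.2]
width: 0.1
3.1333 [435.3  92.8 246.8] [ 179.7    1.2 -159.6] [-0.7 -0.1 -0.2]
tcp px [177.69749505 177.58559829]
```

View pics/c.png

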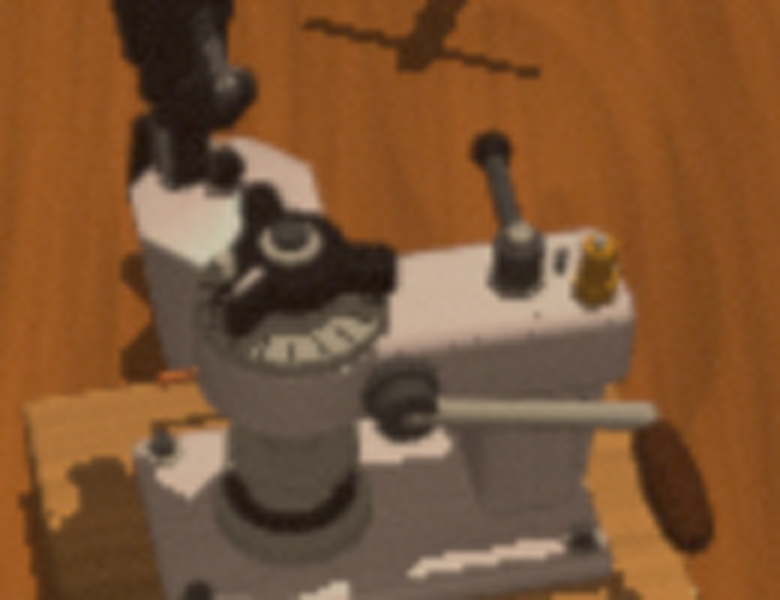

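```bash
cat > plan.py <<'E'
import sys,numpy as np
from cell import ctrl
# args: world x y z yaw_deg  (or "lobe a off")
s=ctrl.read_state();A=np.array([478.7,64.5])
if sys.argv[1]=="lobe":
    a,off,r=[float(v) for v in sys.argv[2:5]];ar=np.radians(a)
    xy=A+r*np.array([np.cos(ar),np.sin(ar)])+off*np.array([-np.sin(ar),np.cos(ar)]);g=[*xy,219,a+90]
else: g=[float(v) for v in sys.argv[1:5]]
from scipy.spatial.transform import Rotation as Ro
R=Ro.from_euler('xyz',s['tool_rot']);G=Ro.from_euler('xyz',[np.pi,0,np.radians(g[3])])
print("now",s['eef_pos'].round(1),(s['tool_rot']*57.2958).round(1),"F",s['force'].round(1),"t",s['clock'],"goal",np.round(g,1))
q=s['eef_pos'][:2]-A;y=s['tool_rot'][2]
print("in lobe frame of finger: lobe angle",np.degrees(y)%360-90,"r,off",q@[np.sin(y),-np.cos(y)],q@[np.cos(y),np.sin(y)])
print("units shift",(R.inv().apply(np.array(g[:3])-s['eef_pos'])/30).round(2),"turn",(np.degrees((R.inv()*G).as_rotvec())/6).round(2))
E
python3 plan.py lobe 110 33 42
```

```text
now [435.6  92.8 247.5] [ 179.7    1.3 -159.6] F [-0.4 -0.2  0.1] t 3.1833 goal [433.3  92.7 219.  200. ]
in lobe frame of finger: lobe angle 110.42369306917763 r,off 41.588759845095254 30.52714973478396
units shift [0.09 0.02 0.95] turn [0.04 0.21 0.07]
```

```bash
python3 -m crank '[[[0.09,0.02,0.5,0.04,0.21,0.07],[0,0,0.4,0,0,0],[-0.15,0,0.05,0,0,0],[-0.15,0,0,0,0,0],[0,0,0,0,0,0]]]';python3 plan.py lobe 110 19.5 42
```

```text
clock: 3.6
eef_pos: [445.5, 96.6, 222.5]
tool_rot: [-3.141, 0.007, -2.793]
force: [0.5, -0.2, -0.0]
width: 0.2
now [445.5  96.6 222.5] [-180.     0.4 -160. ] F [ 0.5 -0.2 -0. ] t 3.6 goal [446.   97.3 219.  200. ]
in lobe frame of finger: lobe angle 109.9544358622093 r,off 41.453850697132836 20.22750424458758
units shift [-0.02  0.02  0.12] turn [-0.    0.07 -0.01]
```

```bash
python3 -m crank '[[[-0.03,0.02,0.1,0,0.05,0],[-0.074,0.032,0,0,0,0.5],[-0.074,0.032,0,0,0,0.5],[-0.074,0.032,0,0,0,0.5],[-0.074,0.032,0,0,0,0.5],[-0.074,0.032,0,0,0,0.5],[-0.074,0.032,0,0,0,0.5],[-0.074,0.032,0,0,0,0.5],[-0.074,0.032,0,0,0,0.5],[0,0,0,0,0,0]]]';python3 plan.py lobe 86 19.5 42
```

```text
clock: 4.43
eef_pos: [455.8, 106.4, 221.8]
tool_rot: [-3.138, -0.014, 3.049]
force: [0.4, 0.9, -0.3]
width: 0.1
now [455.8 106.4 221.8] [-179.8   -0.8  174.7] F [ 0.4  0.9 -0.3] t 4.4333 goal [462.2 107.8 219.  176. ]
in lobe frame of finger: lobe angle 84.72121844505199 r,off 39.57554215449376 26.608593952258147
units shift [-0.21  0.07  0.09] turn [-0.03 -0.13 -0.21]
```

```bash
python3 -m crank '[[[-0.12,0.04,0.09,0,-0.1,-0.2],[-0.1,0.04,0.03,0,0,0],[-0.1,0.045,0,0,0,0.5],[-0.1,0.045,0,0,0,0.5],[-0.1,0.045,0,0,0,0.5],[-0.1,0.045,0,0,0,0.5],[-0.1,0.045,0,0,0,0.5],[-0.1,0.045,0,0,0,0.5],[0,0,0,0,0,0]]]';python3 plan.py lobe 68 19.5 42
```

```text
clock: 5.18
eef_pos: [479.0, 112.4, 217.8]
tool_rot: [-3.134, -0.01, 2.756]
force: [-0.5, -0.2, 1.6]
width: -0.1
now [479.  112.4 217.8] [-179.6   -0.6  157.9] F [-0.5 -0.2  1.6] t 5.1833 goal [476.4 110.7 219.  158. ]
in lobe frame of finger: lobe angle 67.8934151102049 r,off 44.4607665204338 17.741274942444132
units shift [ 0.06 -0.08 -0.04] turn [-0.07 -0.1  -0.02]
```

```bash
python3 look.py side 290 100 80 60 10 d.png
```

```text
5.1833 [479.  112.4 217.8] [-179.6   -0.6  157.9] [-0.5 -0.2  1.6]
tcp px [271.35032333 230.01868625]
```

View pics/d.png

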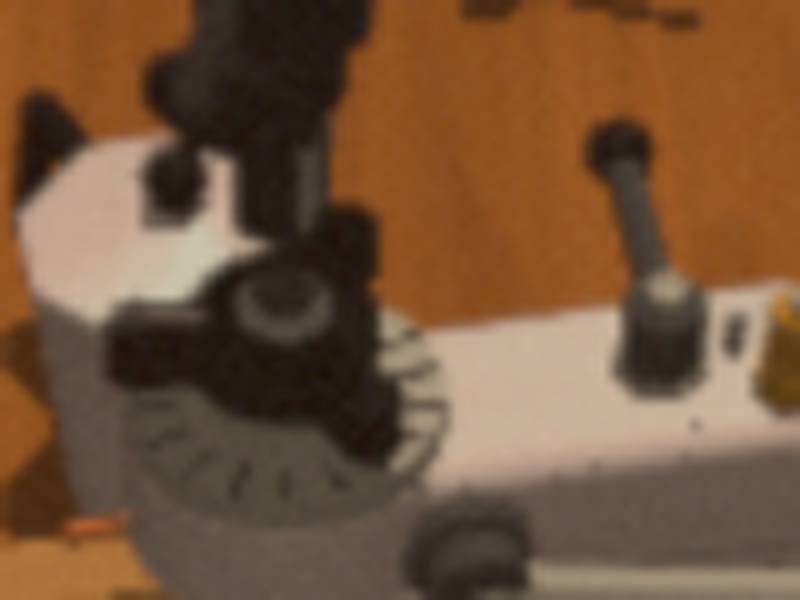

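```bash
python3 -m crank '[[[-0.09,0.01,0,0,0,0.5],[-0.09,0.03,0,0,0,0.5],[-0.09,0.035,0,0,0,0.5],[-0.09,0.035,0,0,0,0.5],[-0.09,0.035,0,0,0,0.5],[-0.09,0.035,0,0,0,0.5],[-0.09,0.035,0,0,0,0.5],[-0.09,0.035,0,0,0,0.5],[0,0,0,0,0,0]]]';python3 plan.py lobe 42 19.5 42
```

```text
clock: 5.98
eef_pos: [499.2, 109.8, 217.4]
tool_rot: [-3.131, -0.012, 2.343]
force: [0.5, -0.3, -0.6]
width: -0.2
now [499.2 109.8 217.4] [-179.4   -0.7  134.2] F [ 0.5 -0.3 -0.6] t 5.9833 goal [496.9 107.1 219.  132. ]
in lobe frame of finger: lobe angle 44.246040491948804 r,off 46.26331653428533 18.15180935697706
units shift [-0.01 -0.12 -0.05] turn [-0.1  -0.11  0.37]
```

```bash
python3 -m crank '[[[-0.09,-0.02,0,0,0,0.5],[-0.09,-0.02,0,0,0,0.5],[-0.09,0,0,0,0,0.5],[0,0,0,0,0,0]]]';python3 plan.py lobe 34 19.5 42; python3 look.py side 290 100 80 60 10 e.png
```

```text
clock: 6.32
eef_pos: [504.1, 104.2, 217.4]
tool_rot: [-3.132, -0.011, 2.193]
force: [-0.2, 0.3, 0.4]
width: -0.4
now [504.1 104.2 217.4] [-179.4   -0.6  125.7] F [-0.2  0.3  0.4] t 6.3167 goal [502.6 104.2 219.  124. ]
in lobe frame of finger: lobe angle 35.6509409298892 r,off 43.758664720221795 17.410119033056027
units shift [ 0.03 -0.04 -0.05] turn [-0.09 -0.1   0.28]
6.3167 [504.1 104.2 217.4] [-179.4   -0.6  125.7] [-0.2  0.3  0.4]
tcp px [370.61358413 250.64121825]
```

View pics/e.png

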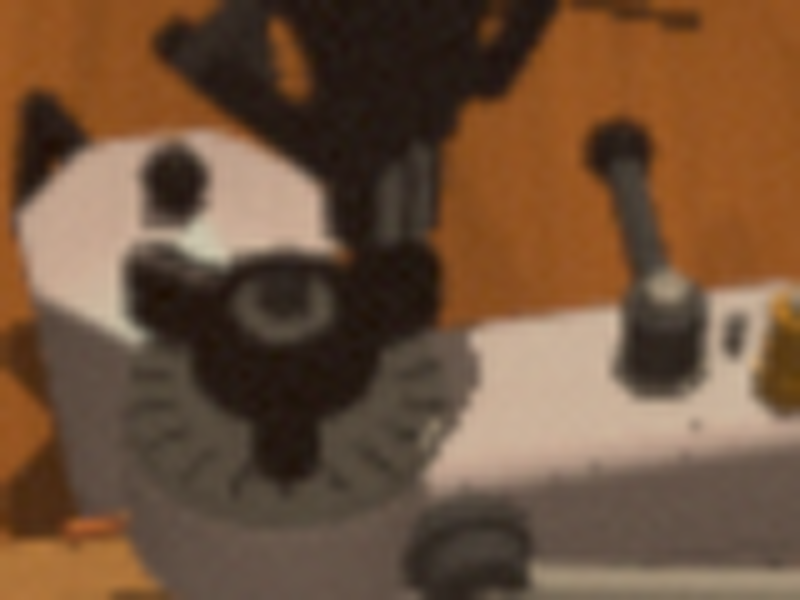

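```bash
python3 -m crank '[[[0.2,0.1,0,0,0,0],[0.2,0.2,0,0,0,0],[0,0.3,-0.5,0,0,0],[0,0.2,-0.8,0,0,-1],[0,0,0,0,0,-1],[0,0,0,0,0,-1],[0,0,0,0,0,-1],[0,0,0,0,0,-1],[0,0,0,0,0,-1],[0,0,0,0,0,-1],[0,0,0,0,0,-1],[0,0,0,0,0,-1]]]';sed -i 's/A=np.array(\[478.7,64.5\])/A=np.array([575.3,81.7])/; s/,219,a+90/,209,a+90/' plan.py; python3 plan.py lobe 96 33 58;python3 look.py side 290 100 80 60 10 f.png
```

```text
clock: 7.37
eef_pos: [520.4, 139.6, 259.4]
tool_rot: [3.137, -0.004, -3.071]
force: [-0.2, -0.1, -0.2]
width: -0.1
now [520.4 139.6 259.4] [ 179.7   -0.2 -176. ] F [-0.2 -0.1 -0.2] t 7.3667 goal [536.4 135.9 209.  186. ]
in lobe frame of finger: lobe angle 94.03564638856611 r,off 61.59081094672929 50.66254565518734
units shift [-0.53 -0.17  1.68] turn [ 0.04 -0.04 -0.33]
7.3667 [520.4 139.6 259.4] [ 179.7   -0.2 -176. ] [-0.2 -0.1 -0.2]
tcp px [431.3370535   30.21548189]
```

View pics/f.png

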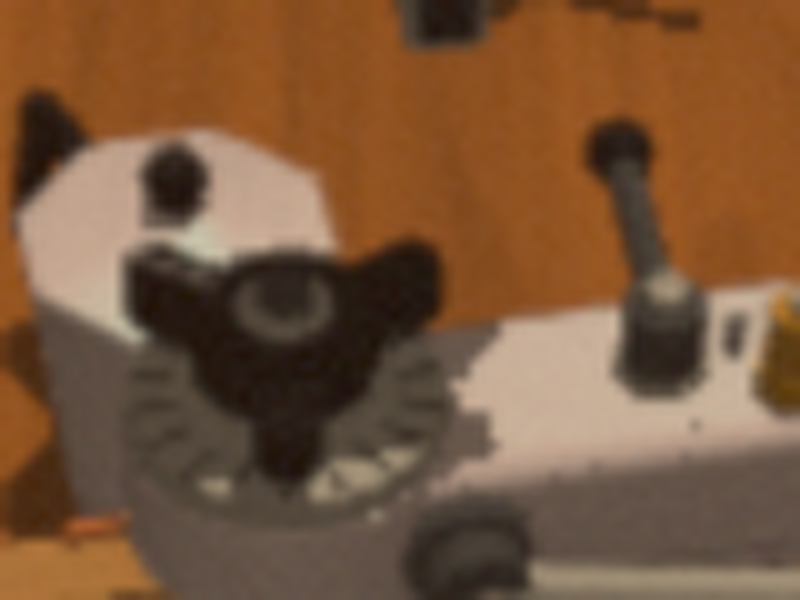

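```bash
python3 -m crank '[[[-0.3,-0.15,0.4,0,0,-0.33],[-0.2,-0.02,0.8,0,0,0],[0,0,0.4,0,0,0],[0,0,0,0,0,0]]]'; python3 plan.py lobe 96 21 58
```

```text
clock: 7.75
eef_pos: [538.5, 139.5, 211.7]
tool_rot: [3.134, 0.003, -3.03]
force: [-0.2, -0.0, -0.4]
width: 0.1
now [538.5 139.5 211.7] [ 179.6    0.2 -173.6] F [-0.2 -0.  -0.4] t 7.75 goal [548.4 137.2 209.  186. ]
in lobe frame of finger: lobe angle 96.37030580805546 r,off 61.56308037766529 30.194064633398455
units shift [-0.32 -0.11  0.09] turn [0.07 0.03 0.06]
```

```bash
python3 -m crank '[[[-0.15,-0.05,0.05,0,0,0],[-0.12,-0.05,0,0,0,0],[-0.12,0.035,0,0,0,0.5],[-0.12,0.035,0,0,0,0.5],[-0.12,0.035,0,0,0,0.5],[-0.12,0.035,0,0,0,0.5],[-0.12,0.035,0,0,0,0.5],[-0.12,0.035,0,0,0,0.5],[-0.12,0.035,0,0,0,0.5],[0,0,0,0,0,0]]]'; python3 plan.py lobe 75 20 58
```

```text
clock: 8.58
eef_pos: [572.5, 145.6, 214.8]
tool_rot: [3.135, -0.005, 2.867]
force: [0.0, 0.6, -0.2]
width: 0.1
now [572.5 145.6 214.8] [179.6  -0.3 164.2] F [ 0.   0.6 -0.2] t 8.5833 goal [571.  142.9 209.  165. ]
in lobe frame of finger: lobe angle 74.24449149723154 r,off 60.72248094848991 19.996815296335825
units shift [ 0.02 -0.1   0.19] turn [ 0.07 -0.04 -0.13]
```

```bash
python3 -m crank '[[[-0.12,0,0.1,0,0,0.5],[-0.12,0.01,0.08,0,0,0.5],[-0.12,0.035,0.02,0,0,0.5],[-0.12,0.035,0,0,0,0.5],[-0.12,0.035,0,0,0,0.5],[-0.12,0.035,0,0,0,0.5],[-0.12,0.035,0,0,0,0.5],[0,0,0,0,0,0]]]'; python3 plan.py lobe 45 20 58
```

```text
clock: 9.25
eef_pos: [597.5, 143.7, 214.0]
tool_rot: [3.133, -0.011, 2.497]
force: [-0.6, 0.1, 1.5]
width: -0.1
now [597.5 143.7 214. ] [179.5  -0.6 143. ] F [-0.6  0.1  1.5] t 9.25 goal [602.2 136.9 209.  135. ]
in lobe frame of finger: lobe angle 53.0404046875305 r,off 62.866978982033935 19.54628822207314
units shift [-0.26 -0.09  0.16] turn [ 0.08 -0.11  1.34]
```

```bash
python3 -m crank '[[[-0.1,-0.02,0.05,0,0,0.4],[-0.1,-0.01,0.05,0,0,0.4],[-0.08,0,0,0,0,0.3],[0,0,0,0,0,0]]]'; python3 plan.py lobe 45 20 58
```

```text
clock: 9.58
eef_pos: [603.9, 140.8, 213.6]
tool_rot: [3.129, -0.013, 2.387]
force: [0.2, 0.2, -0.6]
width: 0.1
now [603.9 140.8 213.6] [179.3  -0.7 136.8] F [ 0.2  0.2 -0.6] t 9.5833 goal [602.2 136.9 209.  135. ]
in lobe frame of finger: lobe angle 46.776229214360825 r,off 62.63732847520808 19.64503178121636
units shift [-0.05 -0.14  0.15] turn [ 0.12 -0.12  0.3 ]
```

```bash
python3 -m crank '[[[-0.06,0,0,0,0,0.2],[-0.06,0,0,0,0,0],[0,0,0,0,0,0]]]'; python3 plan.py lobe 45 20 58;  python3 -m crank '[[[-0.06,0,0,0,0,0],[-0.06,0,0,0,0,0],[0,0,0,0,0,0]]]'; python3 plan.py lobe 45 20 58
```

```text
clock: 9.83
eef_pos: [604.2, 140.9, 213.5]
tool_rot: [3.13, -0.019, 2.37]
force: [-1.0, -0.1, 0.4]
width: 0.1
now [604.2 140.9 213.5] [179.3  -1.1 135.8] F [-1.  -0.1  0.4] t 9.8333 goal [602.2 136.9 209.  135. ]
in lobe frame of finger: lobe angle 45.79574651535185 r,off 62.577122353767706 20.57600051672183
units shift [-0.05 -0.15  0.15] turn [ 0.11 -0.18  0.13]
clock: 10.08
eef_pos: [604.3, 140.8, 213.5]
tool_rot: [3.131, -0.025, 2.374]
force: [-2.0, 1.0, 1.1]
width: 0.3
now [604.3 140.8 213.5] [179.4  -1.4 136. ] F [-2.   1.   1.1] t 10.0833 goal [602.2 136.9 209.  135. ]
in lobe frame of finger: lobe angle 46.00045788025463 r,off 62.666345056590345 20.21861646711976
units shift [-0.04 -0.15  0.15] turn [ 0.1  -0.24  0.17]
```

```bash
python3 -m crank '[[[-0.15,0,0,0,0,0],[-0.2,0,0,0,0,0]]]'; python3 plan.py lobe 45 20 58; python3 look.py side 310 90 80 60 10 g.png
```

```text
clock: 10.25
eef_pos: [605.2, 140.1, 213.1]
tool_rot: [3.134, -0.042, 2.379]
force: [-15.2, 10.2, 11.7]
width: 0.2
now [605.2 140.1 213.1] [179.6  -2.4 136.3] F [-15.2  10.2  11.7] t 10.25 goal [602.2 136.9 209.  135. ]
in lobe frame of finger: lobe angle 46.28058577544505 r,off 62.883595987363506 18.72749411024181
units shift [-0.01 -0.15  0.14] turn [ 0.06 -0.4   0.21]
10.25 [605.2 140.1 213.1] [179.6  -2.4 136.3] [-15.2  10.2  11.7]
tcp px [554.23943621 264.10841576]
```

View pics/g.png

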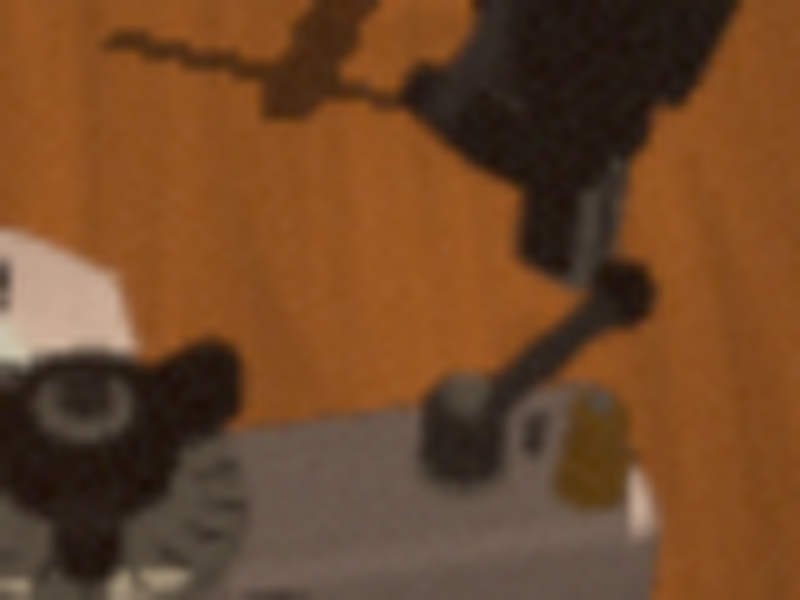

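```bash
python3 -m crank '[[[0.2,0,0,0,0,0],[0.3,0.1,0,0,0,0],[0.3,0.2,0,0,0,0],[0.2,0.2,-0.3,0,0,0],[0,0.2,-0.8,0,0,0],[0,0.5,-0.9,0,0,0],[0,0.8,-0.5,0,0,0],[0,0.9,0,0,0,0],[0,0.9,0,0,0,0],[0,0.9,0,0,0,0],[0,0,0,0,0,0],[0,0,0,0,0,0]]]'; python3 plan.py lobe 45 20 58; python3 look.py side 290 90 100 75 8 i.png;python3 look.py top 200 140 130 100 6 j.png; python3 - <<'E'
from h import *
import pickle
S=pickle.load(open("p0.pkl","rb"))["side"]
for a in(45,50,55):
  h=np.array([577.3,81,214]);print(a,(proj(S,h+62*np.array([np.cos(np.radians(a)),np.sin(np.radians(a)),0]))-[290,90])*8)
E
```

```text
clock: 11.3
eef_pos: [693.6, 266.1, 302.8]
tool_rot: [3.123, -0.02, 2.378]
force: [-0.2, -0.7, 0.3]
width: 0.1
now [693.6 266.1 302.8] [178.9  -1.1 136.3] F [-0.2 -0.7  0.3] t 11.3 goal [602.2 136.9 209.  135. ]
in lobe frame of finger: lobe angle 46.253694557074226 r,off 215.0096854383656 42.05912965650505
units shift [-0.84 -5.28  3.01] turn [ 0.18 -0.19  0.21]
11.3 [693.6 266.1 302.8] [178.9  -1.1 136.3] [-0.2 -0.7  0.3]
tcp px [ 856.37772233 -253.62580046]
11.35 [693.1 266.9 302.5] [178.9  -1.2 136.3] [0.1 0.9 0.3]
tcp px [-196.9015042  -175.67407655]
45 [656.72818301 239.00943186]
50 [643.3772738  231.83439904]
55 [629.23777891 225.43258548]
```

View pics/i.png

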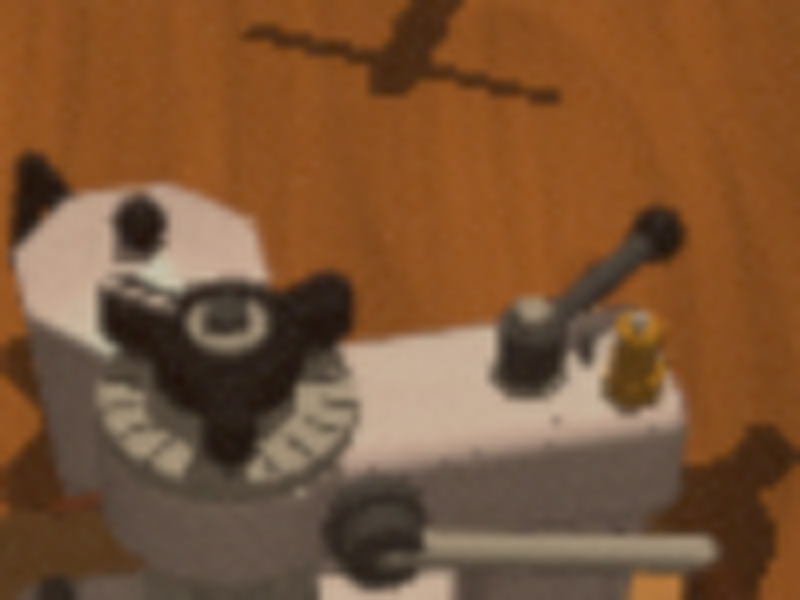

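View pics/j.png

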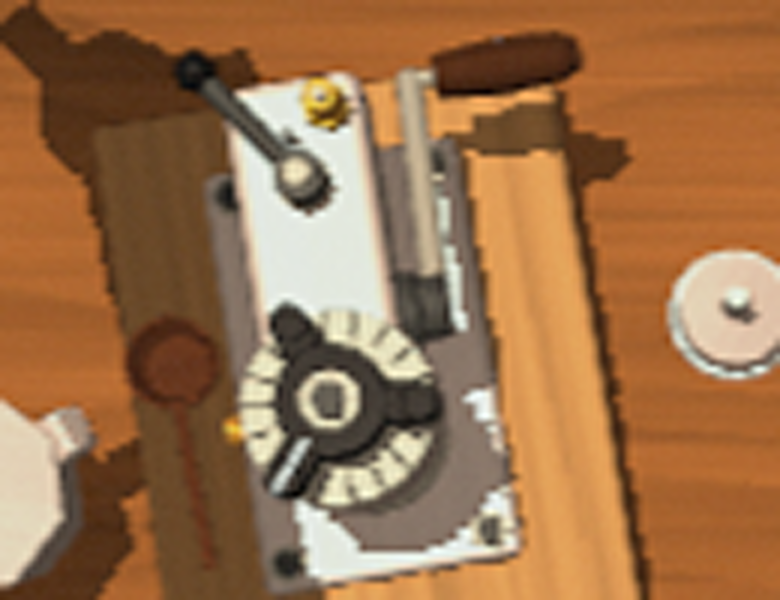

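```bash
python3 -c "
from cell import ctrl
print(ctrl.finish_job())"
```

```text
the job is handed in; nothing more can be done
None
```

I pushed the dial four clicks clockwise with the closed fingertips and then pushed the clamp lever over to its stop. The arm was clear of everything when I handed the job in.

- **Dial:** in the last top picture the marked lobe had turned about 78–80 degrees from its start (four clicks is 80). It went from click -2 to click +2. An earlier side picture, taken before the lever push, also showed the dial resting there.
- **Lever:** it reads about 45 degrees in world terms, which matches its stop position, and it stopped moving when pushed.
- **Other things:** the crank, valve housing, scoop and funnel look unmoved, and so do the visible parts of the pot upper. I did not check the rubber ring, boiler, grease jar or screwdriver in the last pictures, but the arm never went near them.

**Forces:** the final press against the lever's stop briefly read about 22 N at the wrist, close to the 25 N limit. I had expected about 5 N, and I backed off at once. I only saw the reading at the end of that move, so a higher moment within it can't be ruled out.

**Cameras:** the two cameras disagreed by about 4 mm in x, so I used the average of the two.

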